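Air the soil chamber: hold its sprung lid at the pointer

TASK

On the sample chamber's rear ledge stand a dark brown soil jar and a pale sand jar, one behind each blue sprung lid: take the bar handle of the lid in front of the brown jar and lift that lid until it is in line with the red pointer on its own side. The lid would spring shut by itself, so finish while still gripping the handle and holding the lid steady at the pointer. Leave the other lid shut, and do not disturb the pointers, the jars, the bottle or the spatula.

Things in the scene. Friction and masses are not known exactly. Their poses are not given: they have to be found in the camera images.
- chamber: white box with two wells side by side, a blue hinged lid on each, and a grey ledge behind the lids; fixed to the table. Box 180 mm deep, 340 wide, rim 130 high; ledge 120 deep, 60 high. Origin on the table, 100 mm behind the front face, midway across; +x from the front (handle side) to the ledge, +y to the left lid. Its place and yaw vary
- lid_left (a joint): angle of the left lid (chamber's +y side), rad: 0 shut, grows as its front edge is lifted, stop at 1.3. Blue plate 180 mm deep, 160 wide, 10 thick, about 0.25 kg, hinged along its rear edge. A spring always pulls it shut: lifting at the handle takes about 4 N when shut, 8 N at 0.8 rad
- lid_left_handle (a point): centre of the left lid's steel bar handle: round bar 12 mm thick, 90 long, along chamber y, 35 mm above the lid's top face, on two end posts, 30 mm behind the lid's front edge. Shut, it lies at chamber x -70, y +85, z 175.5 mm. Axes turn with the lid: x from handle to hinge in the lid's plane, z the lid's normal
- lid_left_hinge (a point): middle of the left lid's hinge line, at the underside of its rear edge (chamber x +80, y +85, z 130.5 mm); the line runs along chamber y. In the lid's own frame the handle's bar centre lies 150 mm in front of it and 45 mm above it
- pointer_left (a joint): angle in rad of the red pointer on the left outer side, about the same hinge line, sense and zero as lid_left: the lid is at the mark when lid_left equals pointer_left. Set between 0.3 and 0.8; stiff, stays where it is
- pointer_left_tip (a point): tip of the left red pointer: a strip 185 mm long, 9 high, from the hinge line to the tip, beside a fixed white arc with black ticks (arc top 280 mm above the table), 100 mm outward of the lid's middle; a 22 mm wide red tab at the tip. x from tip to hinge line. At the mark the lid's underside is in line with the strip's middle
- lid_right (a joint): angle of the right lid (chamber's -y side), rad: 0 shut, grows as its front edge is lifted, stop at 1.3. Blue plate 180 mm deep, 160 wide, 10 thick, about 0.25 kg, hinged along its rear edge. A spring always pulls it shut: lifting at the handle takes about 4 N when shut, 8 N at 0.8 rad
- lid_right_handle (a point): centre of the right lid's steel bar handle: round bar 12 mm thick, 90 long, along chamber y, 35 mm above the lid's top face, on two end posts, 30 mm behind the lid's front edge. Shut, it lies at chamber x -70, y -85, z 175.5 mm. Axes turn with the lid: x from handle to hinge in the lid's plane, z the lid's normal
- lid_right_hinge (a point): middle of the right lid's hinge line, at the underside of its rear edge (chamber x +80, y -85, z 130.5 mm); the line runs along chamber y. In the lid's own frame the handle's bar centre lies 150 mm in front of it and 45 mm above it
- pointer_right (a joint): angle in rad of the red pointer on the right outer side, about the same hinge line, sense and zero as lid_right: the lid is at the mark when lid_right equals pointer_right. Set between 0.3 and 0.8; stiff, stays where it is
- pointer_right_tip (a point): tip of the right red pointer: a strip 185 mm long, 9 high, from the hinge line to the tip, beside a fixed white arc with black ticks (arc top 280 mm above the table), 100 mm outward of the lid's middle; a 22 mm wide red tab at the tip. x from tip to hinge line. At the mark the lid's underside is in line with the strip's middle
- jar_soil_center (a point): centre (half-way up) of the DARK BROWN soil jar with a dark brown cap, 68 mm diameter, 85 mm high, 0.3 kg, standing loose on the ledge behind one of the two lids: it shows which chamber to open (behind the left lid: chamber y about +85; behind the right: about -85 mm)
- jar_sand_center (a point): centre of the PALE YELLOW sand jar, yellow cap, same size, on the ledge behind the other lid; bystander
- bottle_water_center (a point): centre of a pale bottle with a blue cap, 66 mm diameter, 150 mm high, standing on the table to the left; bystander
- spatula: spatula lying on the table to the right, handle towards the robot, 250 mm long, black grip; bystander. Origin in the middle of its length, at the table
Not all that is in view belongs to the job. There is more than one size of the part that bears jar_sand_center; the job needs the middle-sized. There is more than one size of the part that bears bottle_water_center; the job needs the smaller.

How it is judged:
By the outcome, as a careful person would: the job done as asked, in the order asked, and still so for the second after the job is handed in, while the arm keeps its last pose, push and grip.
It also fails if it takes over 38 s, if anything falls off the work surface, if the arm or the gripper's body presses on something with over 40 N, if the wrist force passes 120 N, or if a joint passes its speed limit or range.

ROBOT

A 6-joint arm with a two-finger parallel gripper is mounted at the origin on the work surface. World frame = base frame: x ahead of the robot, y to its left, z up, the work surface at z = 0. Lengths are in mm, angles in rad, forces in N, time in s.
With the tool pointing down it reaches from about 375 to 925 mm from the base axis. Payload 5.7 kg.
Tool frame: the origin (TCP) lies at the very end of the fingers, on their centre line; the grasp point (between the pads) lies bot.grasp_offset behind it (bot.grasp_offset is the distance from the TCP to the grasp point, in mm); x points along the fingers, z is the direction in which the jaws open and shut, and the axes are right-handed (so a half turn about x gives the same grasp; the last joint's range is limited). The gripper opens to 88 mm and grips with 3 to 60 N. Pads are 20 mm wide; open, the fingers measure 115 mm over their backs; the gripper's body (75 mm by 178 mm) begins 61 mm behind the grasp point.
Start: joints at [-1.357, 0.359, 1.51, -0, 1.272, -0.115], TCP at [193.728, -567.83, 222.623] pointing down, gripper open.
Joint ranges: [-2.97, 2.97], [-1.01, 2.36], [0.21, 2.38], [-0.96, 4.11], [0.2, 2.71], [-2.98, 2.98]. Speed limits (rad/s): [2.39, 2.39, 3.14, 3.14, 3.14, 3.14].

INTERFACE

Orientations are given as a rotation vector (axis times angle).
In Python, from rig import bot, snapshot, camera_params gives the robot as it stands.
- The arm moves only by the shell command python3 -m jog 'ROWS'. ROWS is text: rows parted by semicolons, each of 7 numbers parted by spaces: the turn, a rotation vector about the world's x, y, z in rad, then the shift along the world's x, y, z in cm, then the closure, from 0 (fully open) to 1 (shut). A call has 1 to 8 rows; each row is the pose to reach, as a shift and turn from the pose measured when the call began; what a row does not reach only later rows make up. A row lasts 1/10 s, in which the tool goes at most 50 mm and 8.59 degrees, less where a joint would pass 70% of its speed; a pose out of reach is approached as far as the arm can. A call with a gripper value outside its range is refused whole. The fingers move at their own pace and stop on an object; the grip force is fixed at half the most. Time passes only in rows, so rows that repeat a pose let the fingers close. It gives the time, the measured TCP pose, the force and the opening at its end, in the units of the state.
- bot.read_state(): the state, without advancing time (a new reading comes with each control period).
- snapshot(name): name is "scene" or "side" or "wrist"; returns the picture (420x560x3 uint8, red, green, blue); there is no depth.
- camera_params(name): a dict with "fov_y" (degrees; the focal length in pixels is half the picture's height over the tangent of half this angle, whatever the lens; pixels are square), "cx", "cy" (the principal point, pixels), "dist" ([k1, k2, p1, p2, k3] as OpenCV has them; the pictures are not rectified), "cam_to_world" (4x4, takes a point from camera to world coordinates); the wrist camera has in their place "tool_from_camera" (4x4, takes a point from camera to tool coordinates, whose origin is the TCP and whose axes are the tool frame's). Camera axes: x right, y up, looking along -z (the intrinsics and any distortion apply to the point x, -y, -z); pixel columns grow to the right and rows downward; lengths in mm; the calibration is good to about 2 mm. A picture is of the moment at which its call begins: read the wrist's pose just before it. camera_params takes no time and is no camera call.
- bot.close_job(): hands the job in, once; it reports no verdict.
The state is a dict: "t": time; "qpos": joint angles; "dq": joint speeds; "effort": joint torques, N m; "ee_pos": TCP position; "ee_rot": TCP orientation; "wrist_force": force on the tool from outside, world axes, zero at the start; "moment": the same for the moment, N m; "gripper_width": opening from 0.0 (shut) to 1.0 (fully open).
Only numpy, scipy, OpenCV 4.12 (cv2) and the standard library are available. Lean on these libraries where they do the work, as an engineer would, in place of code of your own. Each camera call takes 0.05 s, during which the arm holds its last target.

## Working session

There is one attempt and no reset: what is moved stays moved. The work goes in short steps, Python scripts to look and compute and a shell command to move; the robot and the scene stay as the last step left them, time stands still between calls to the robot, and variables do not carry over. Pictures are saved under pics/ and viewed, and the job is handed in when it is done.

```bash
ls; mkdir -p pics; python3 - <<'E'
from rig import bot, snapshot, camera_params
import cv2, numpy as np
for n in ["scene","side","wrist"]:
    cv2.imwrite(f"pics/{n}0.png", cv2.cvtColor(snapshot(n),cv2.COLOR_RGB2BGR))
    print(n,camera_params(n))
print(bot.read_state(), bot.grasp_offset)
E
```

```text
pics
scene {'fov_y': 44.48823764371912, 'cx': 278.1298150466242, 'cy': 208.5581596271688, 'dist': array([-0.06936158,  0.        ,  0.        ,  0.        ,  0.        ]), 'cam_to_world': array([[-2.46428136e-02, -6.44367904e-01,  7.64318478e-01,
         1.92369720e+03],
       [ 9.99681515e-01, -2.00445543e-02,  1.53324800e-02,
         2.96473992e+01],
       [ 5.44066522e-03,  7.64452890e-01,  6.44656636e-01,
         1.23332685e+03],
       [ 0.00000000e+00,  0.00000000e+00,  0.00000000e+00,
         1.00000000e+00]])}
side {'fov_y': 42.17264896994937, 'cx': 277.538486640729, 'cy': 210.00972550139485, 'dist': array([-0.19506566,  0.        ,  0.        ,  0.        ,  0.        ]), 'cam_to_world': array([[-8.57807398e-01,  2.73471494e-01, -4.35177906e-01,
        -2.40356609e+02],
       [-5.13792084e-01, -4.78614942e-01,  7.12001006e-01,
         1.34531535e+03],
       [-1.35706693e-02,  8.34350693e-01,  5.51066927e-01,
         1.15435157e+03],
       [ 0.00000000e+00,  0.00000000e+00,  0.00000000e+00,
         1.00000000e+00]])}
wrist {'fov_y': 66.47114700360557, 'cx': 278.8
[... 443 characters left out ...]
000000e+00,
         1.00000000e+00]])}
{'t': 0.15, 'qpos': array([-1.35709578e+00,  3.59346596e-01,  1.51116696e+00, -1.33620470e-05,
        1.27251922e+00, -1.15065502e-01]), 'dq': array([-0.00016412, -0.00134927, -0.00319796, -0.00042114, -0.00211049,
        0.00039557]), 'effort': array([ 8.81258347e-04, -5.15754354e+01, -2.71007788e+01,  6.73582032e-02,
        3.05687974e-02, -7.96631889e-05]), 'ee_pos': array([ 193.61915781, -567.33795809,  222.0049349 ]), 'ee_rot': array([ 0.96463265,  1.34809018, -0.96304671]), 'wrist_force': array([0.35665997, 0.43558248, 0.2692519 ]), 'moment': array([-0.00239354, -0.02036909,  0.01181953]), 'gripper_width': 1.000133138943545} 18.700000000000003
```

View pics/scene0.png

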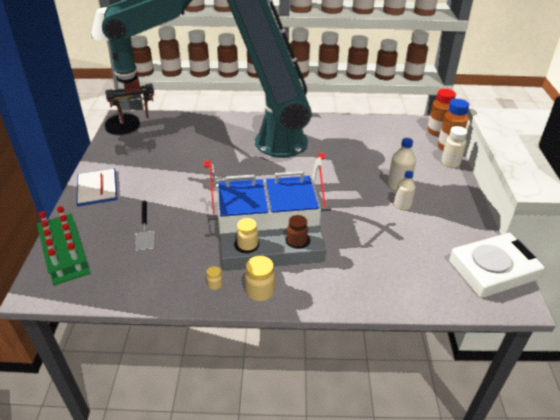

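View pics/side0.png

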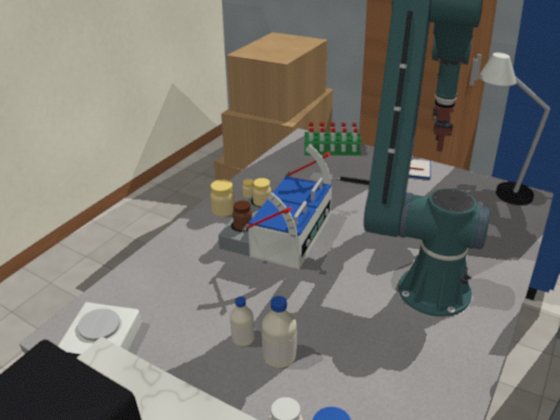

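View pics/wrist0.png

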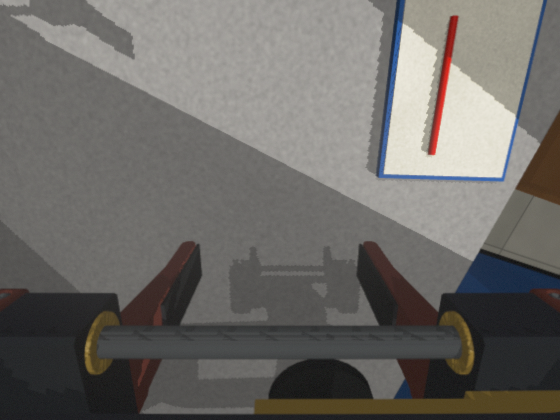

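The scene view shows the brown jar at (297,232) and, on the ledge, a yellow jar at (247,235). Two other yellow jars, at (214,278) and (260,278), stand on the table and are decoys. The brown jar is on the +y side, so the left lid is the target. I'll enlarge to confirm and to measure.

```bash
python3 - <<'E'
import cv2
a=cv2.imread("pics/scene0.png")[140:290,190:345]
cv2.imwrite("pics/sc.png",cv2.resize(a,None,fx=5,fy=4.0*1.25*0.8,interpolation=cv2.INTER_CUBIC) if 0 else cv2.resize(a,None,fx=4,fy=4,interpolation=cv2.INTER_CUBIC))
a=cv2.imread("pics/side0.png")[135:275,205:345]
cv2.imwrite("pics/sd.png",cv2.resize(a,None,fx=4,fy=4,interpolation=cv2.INTER_CUBIC))
E
```

```text
(no output)
```

View pics/sc.png

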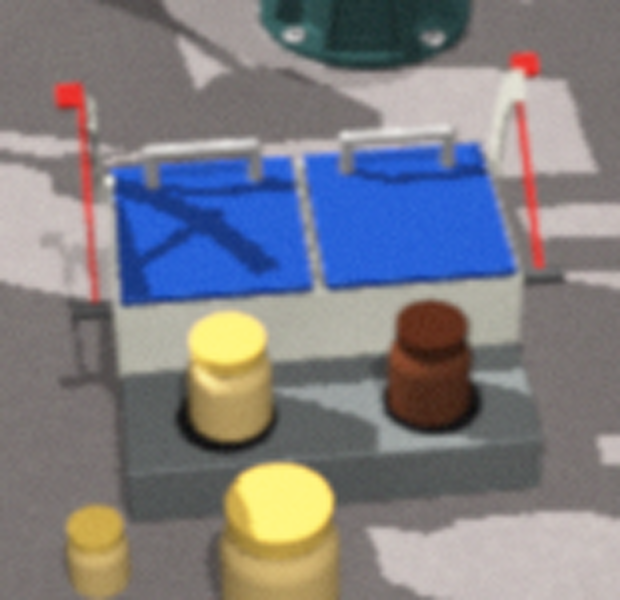

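View pics/sd.png

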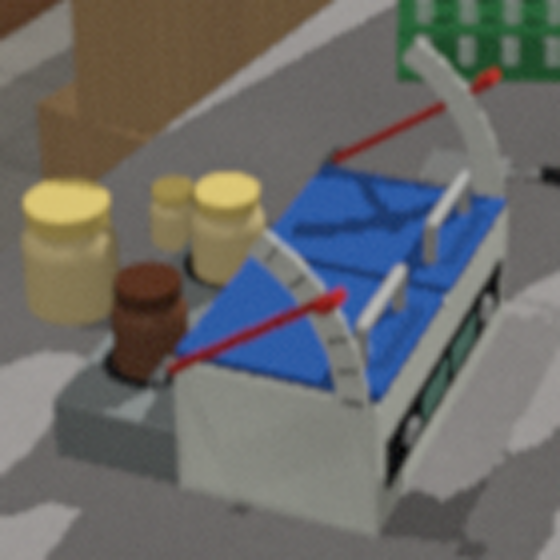

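```bash
cat > h.py <<'E'
from rig import bot, snapshot, camera_params
import cv2, numpy as np
from scipy.spatial.transform import Rotation as R
from scipy.optimize import least_squares
def K(p):
    f=210/np.tan(np.radians(p["fov_y"])/2); return np.array([[f,0,p["cx"]],[0,f,p["cy"]],[0,0,1.]])
def c2w(n,st=None):
    p=camera_params(n)
    if n!="wrist": return p["cam_to_world"]
    T=np.eye(4);T[:3,:3]=R.from_rotvec(st["ee_rot"]).as_matrix();T[:3,3]=st["ee_pos"]
    return T@p["tool_from_camera"]
def ray(n,uv,st=None):
    p=camera_params(n);M=c2w(n,st)
    q=cv2.undistortPoints(np.array(uv,float).reshape(-1,1,2),K(p),p["dist"]).reshape(-1,2)
    d=np.c_[q[:,0],-q[:,1],-np.ones(len(q))]@M[:3,:3].T
    return M[:3,3],d/np.linalg.norm(d,axis=1)[:,None]
def proj(n,X,st=None):
    p=camera_params(n);M=c2w(n,st)
    c=(np.asarray(X)-M[:3,3])@M[:3,:3]*[1,-1,-1]
    return cv2.projectPoints(c.reshape(-1,1,3),np.zeros(3),np.zeros(3),K(p),p["dist"])[0].reshape(-1,2)
def onz(n,uv,z,st=None):
    o,d=ray(n,uv,st); return o+d*((z-o[2])/d[:,2])[:,None]
def ch(P,X): # chamber->world
    X=np.asarray(X,float);c,s=np.cos(P[2]),np.sin(P[2])
    return np.c_[P[0]+c*X[:,0]-s*X[:,1],P[1]+s*X[:,0]+c*X[:,1],X[:,2]]
def inplane(n,uv,P,y,st=None): # chamber coords of ray hit on chamber plane y
    o,d=ray(n,uv,st);c,s=np.cos(P[2]),np.sin(P[2]);Ri=np.array([[c,s,0],[-s,c,0],[0,0,1]])
    o=Ri@(o-[P[0],P[1],0]);d=d@Ri.T
    return o+d*((y-o[1])/d[:,1])[:,None]
E
cat > m.py <<'E'
from h import *
sc=np.array([[515,272],[328,285],[482,145],[308,155],[310,292],[122,302],[293,158],[113,168]])/4+[189.6,139.6]
X1=[[80,165,140.5],[80,5,140.5],[-100,165,140.5],[-100,5,140.5],[80,-5,140.5],[80,-165,140.5],[-100,-5,140.5],[-100,-165,140.5]]
sd=np.array([[375,395],[178,350],[325,165],[503,203]])/4+[204.6,134.6]
X2=[[-100,165,140.5],[80,165,140.5],[80,-165,140.5],[-100,-165,140.5]]
def f(P): return np.r_[(proj("scene",ch(P,X1))-sc).ravel(),(proj("side",ch(P,X2))-sd).ravel()]
r=least_squares(f,[500,0,0]);P=r.x
print(P,np.round(r.fun.reshape(-1,2),1).tolist())
for n,pts in [("scene",(np.array([[525,65],[520,105],[530,185],[541,266]])/4+[189.6,139.6])),("side",np.array([[338,299],[300,315],[235,344],[172,370]])/4+[204.6,134.6])]:
    q=inplane(n,pts,P,185); print(n,np.round(q,1).tolist()); 
    print(np.arctan2(q[:,2]-130.5,80-q[:,0]), np.hypot(q[:,2]-130.5,80-q[:,0]))
    l=np.polyfit(q[:,0],q[:,2],1);print("slope ang",np.arctan(-l[0]))
print("handle",ch(P,[[-70,85,175.5]]))
E
python3 m.py
```

```text
[ 5.59443138e+02 -3.48515698e+01  1.42562117e-01] [[0.9, -0.7], [-0.3, -0.5], [0.2, -1.0], [-0.7, -0.6], [1.2, -2.0], [-0.6, -1.0], [0.2, -1.1], [0.0, -0.6], [-0.3, -0.9], [-2.2, -1.5], [-1.2, -1.6], [0.0, -2.1]]
scene [[-39.0, 185.0, 262.4], [-47.5, 185.0, 215.5], [12.5, 185.0, 175.1], [75.0, 185.0, 137.9]]
[0.83696911 0.58797698 0.5840742  0.97195889] [177.661541   153.20458968  80.95820641   8.93175524]
slope ang 0.7055356817932604
side [[-77.5, 185.0, 235.4], [-45.7, 185.0, 212.8], [10.9, 185.0, 171.1], [68.4, 185.0, 130.7]]
[0.58755171 0.57978677 0.53089345 0.01721049] [189.24985921 150.23545887  80.1410621   11.59440905]
slope ang 0.6238957955524064
handle [[478.07649792  39.34054473 175.5       ]]
```

```bash
cat > goal.py <<'E'
from h import *
import sys
def rows(P,theta,sgn,off,z_up=0,yoff=0):
    s=bot.read_state(); c,s_=np.cos(P[2]),np.sin(P[2])
    Xc=np.array([c,s_,0]);Yc=np.array([-s_,c,0])
    g=np.array([80-156.6*np.cos(np.arctan2(45,150)+theta),85+yoff,130.5+156.6*np.sin(np.arctan2(45,150)+theta)])
    g=ch(P,[g])[0]
    tx=np.array([0,0,-1.]);tz=sgn*Xc
    M=R.from_rotvec(Yc*theta).as_matrix()@np.c_[tx,np.cross(tz,tx),tz]
    pos=g+M[:,0]*(bot.grasp_offset+off)+[0,0,z_up]
    rel=R.from_matrix(M)*R.from_rotvec(s["ee_rot"]).inv()
    return np.round(rel.as_rotvec(),3),np.round((pos-s["ee_pos"])/10,2),np.round(pos,1)
E
python3 - <<'E'
from goal import *
P=[559.4,-34.9,.1426]
print(R.from_rotvec(bot.read_state()["ee_rot"]).as_matrix().round(2))
for s in(1,-1): print(rows(P,0,s,0,170))
E
```

```text
[[-0.    0.95  0.32]
 [ 0.    0.32 -0.95]
 [-1.    0.   -0.  ]]
(array([-1.000e-03, -1.000e-03,  1.385e+00]), array([28.44, 60.66, 10.48]), array([478. ,  39.3, 326.8]))
(array([-1.000e-03,  1.000e-03, -1.757e+00]), array([28.44, 60.66, 10.48]), array([478. ,  39.3, 326.8]))
```

```bash
python3 -m jog '0 0 0.09 1.9 4 2 0;0 0 0.18 3.8 8 4 0;0 0 0.27 5.7 12 6 0;0 0 0.36 7.6 16 8 0;0 0 0.45 9.5 20 10 0;0 0 0.54 11.4 24 11 0;0 0 0.63 13.3 28 12 0;0 0 0.72 15.2 32 12 0'
python3 - <<'E'
from goal import *
print(rows([559.4,-34.9,.1426],0,1,0,170))
E
```

```text
t: 0.95
ee_pos: [346.5, -246.1, 343.4]
ee_rot: [0.406, 1.531, -0.407]
wrist_force: [0.1, 0.1, -0.1]
gripper_width: 1.002
(array([0.001, 0.001, 0.661]), array([13.15, 28.54, -1.66]), array([478. ,  39.3, 326.8]))
```

```bash
python3 -m jog '0 0 0.09 1.8 4 0 0;0 0 0.18 3.6 8 0 0;0 0 0.27 5.4 12 0 0;0 0 0.36 7.2 16 0 0;0 0 0.45 9 20 0 0;0 0 0.54 10.8 24 0 0;0 0 0.63 12.6 27.5 0 0;0 0 0.661 13.2 28.5 0 0'
python3 - <<'E'
from goal import *
print(rows([559.4,-34.9,.1426],0,1,0,170))
s=bot.read_state();print(s['t'],s['dq'].round(3))
cv2.imwrite("pics/w1.png", cv2.cvtColor(snapshot("wrist"),cv2.COLOR_RGB2BGR))
np.save("w1.npy",np.r_[s["ee_pos"],s["ee_rot"]])
E
```

```text
t: 1.75
ee_pos: [479.4, 41.9, 343.1]
ee_rot: [-0.116, 1.566, 0.117]
wrist_force: [-0.2, -0.4, 0.2]
gripper_width: 1.004
(array([-0.001,  0.001, -0.006]), array([-0.13, -0.26, -1.63]), array([478. ,  39.3, 326.8]))
1.75 [ 0.171  0.093 -0.103 -0.037  0.024 -0.091]
```

View pics/w1.png

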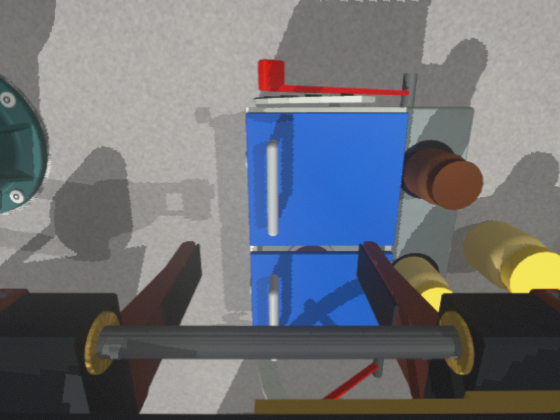

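The wrist view shows the left lid (247–408, 112–246), its bar from (272,142) to (272,235), the red pointer along its outer side from (406,93) to (270,75), and the brown jar behind it at (445,180). I'll measure from this view with the arm settled.

```bash
python3 - <<'E'
from goal import *
s=bot.read_state();print(s['t'],s['dq'].round(3))
im=cv2.cvtColor(snapshot("wrist"),cv2.COLOR_RGB2BGR)
cv2.imwrite("pics/w2.png",im);np.save("w2.npy",np.r_[s["ee_pos"],s["ee_rot"]])
cv2.imwrite("pics/w2z.png",cv2.resize(im[50:260,235:425],None,fx=2.85,fy=2.85,interpolation=cv2.INTER_CUBIC))
P=[559.4,-34.9,.1426]
print(proj("wrist",ch(P,[[-100,165,140.5],[80,165,140.5],[-100,5,140.5],[80,5,140.5],[-70,130,181.5],[-70,40,181.5]]),s).round(1).tolist())
E
```

```text
1.8 [-0.062 -0.024  0.028 -0.031  0.01   0.017]
[[250.2, 109.7], [414.5, 110.7], [253.0, 244.2], [397.8, 244.8], [277.4, 146.7], [277.1, 230.3]]
```

View pics/w2z.png

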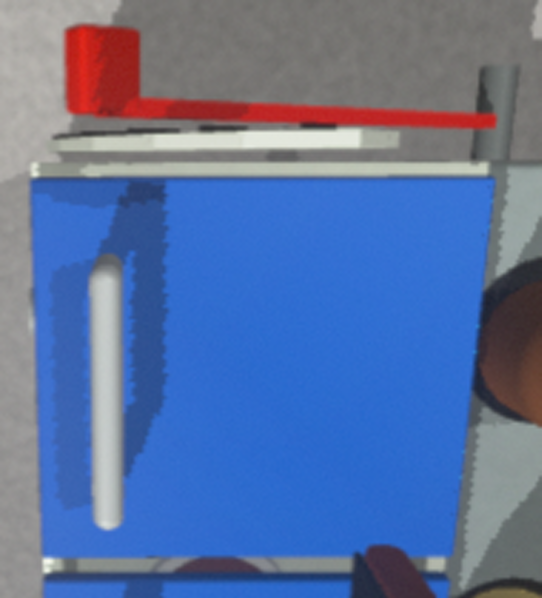

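```bash
cat > m2.py <<'E'
from goal import *
w=np.load("w2.npy");st={"ee_pos":w[:3],"ee_rot":w[3:]}
wp=np.array([[32,178],[495,178],[44,557],[456,557]])/2.85+[234.7,49.7]
XW=[[-100,165,140.5],[80,165,140.5],[-100,5,140.5],[80,5,140.5]]
r=least_squares(lambda P:(proj("wrist",ch(P,XW)+[0,0,P[3]],st)-wp).ravel(),[559,-35,.14,0])
print(r.x,r.fun.round(1));
r=least_squares(lambda P:(proj("wrist",ch(P,XW),st)-wp).ravel(),[559,-35,.14]);P=r.x
print(P,r.fun.round(1))
# bar: column at crop 107, at z centre 175.5; ends
q=onz("wrist",np.array([[107,262],[107,522]])/2.85+[234.7,49.7],175.5,st);print("bar ends",q.round(1).tolist(),"mid",q.mean(0), "model",ch(P,[[-70,85,175.5]]))
sc=np.array([[515,272],[328,285],[482,145],[308,155],[310,292],[122,302],[293,158],[113,168]])/4+[189.6,139.6]
X1=[[80,165,140.5],[80,5,140.5],[-100,165,140.5],[-100,5,140.5],[80,-5,140.5],[80,-165,140.5],[-100,-5,140.5],[-100,-165,140.5]]
sd=np.array([[375,395],[178,350],[325,165],[503,203]])/4+[204.6,134.6]
X2=[[-100,165,140.5],[80,165,140.5],[80,-165,140.5],[-100,-165,140.5]]
for n,px,X in(("scene",sc,X1),("side",sd,X2)):
    d=px-proj(n,ch(P,X)); print(n,"resid",d.round(1).tolist()); off=d.mean(0)
    im=cv2.imread(f"pics/{n}0.png").astype(int)
    red=((im[...,2]-np.maximum(im[...,0],im[...,1]))>60)
    box=(310,150,335,215) if n=="scene" else (240,195,295,235)
    m=np.zeros_like(red);m[box[1]:box[3],box[0]:box[2]]=red[box[1]:box[3],box[0]:box[2]]
    v,u=np.nonzero(m);wt=(im[...,2]-np.maximum(im[...,0],im[...,1]))[v,u]
    for o in(np.zeros(2),off):
        q=inplane(n,np.c_[u,v]-o,P,185)
        rr=np.hypot(q[:,2]-130.5,80-q[:,0]);k=(rr>20)&(rr<155)
        th=np.arctan2(q[k,2]-130.5,80-q[k,0])
        A=np.c_[80-q[k,0],q[k,2]-130.5];A0=A-A.mean(0);_,_,V=np.linalg.svd(A0,full_matrices=False)
        print(n,o.round(1),k.sum(),"median ang",np.median(th),"pca",np.arctan(V[0,1]/V[0,0]))
E
python3 m2.py
```

```text
[ 5.56053157e+02 -3.74106114e+01  1.50940595e-01 -2.55484332e+00] [-0.   0.2  0.5 -0.3  0.1  0.3 -0.7 -0.2]
[ 5.55622820e+02 -3.70512767e+01  1.50899442e-01] [-0.6 -0.1  1.1 -0.6 -0.4  0.8 -0.3  0.3]
bar ends [[465.8, 87.4, 175.5], [479.8, -11.4, 175.5]] mid [472.80368291  37.98068251 175.5       ] model [[473.64045131  36.45988695 175.5       ]]
scene resid [[-0.3, 1.7], [0.7, 1.3], [0.7, 1.9], [1.5, 1.2], [-0.8, 2.8], [1.0, 1.5], [0.6, 1.8], [0.7, 1.0]]
scene [0. 0.] 106 median ang 0.6695230845367164 pca 0.6238479650855737
scene [0.5 1.6] 108 median ang 0.6079884175249584 pca 0.626745388039115
side resid [[-1.6, 0.9], [0.6, 1.3], [0.4, 1.6], [-0.9, 2.3]]
side [0. 0.] 33 median ang 0.6040432760286252 pca 0.6319169491321404
side [-0.4  1.5] 33 median ang 0.6519208965237802 pca 0.6326588575666585
```

```bash
python3 - <<'E'
from goal import *
print(rows([555,-36.5,.151],0,1,0,0))
E
```

```text
(array([0.   , 0.001, 0.006]), array([ -0.57,  -0.29, -18.62]), array([473. ,  37. , 156.8]))
```

```bash
python3 -m jog '0 0 0.006 -0.57 -0.3 -4 0;0 0 0.006 -0.57 -0.3 -8 0;0 0 0.006 -0.57 -0.3 -11 0;0 0 0.006 -0.57 -0.3 -14 0;0 0 0.006 -0.57 -0.3 -16.5 0;0 0 0.006 -0.57 -0.3 -18.1 0;0 0 0.006 -0.57 -0.3 -18.6 0;0 0 0.006 -0.57 -0.3 -18.6 0'
python3 - <<'E'
from goal import *
print(rows([555,-36.5,.151],0,1,0,0)); s=bot.read_state();print(s["dq"].round(3))
im=cv2.cvtColor(snapshot("wrist"),cv2.COLOR_RGB2BGR)
cv2.imwrite("pics/w3.png",im)
E
```

```text
t: 2.65
ee_pos: [472.2, 35.7, 156.6]
ee_rot: [-0.117, 1.569, 0.116]
wrist_force: [-0.5, -0.4, 0.9]
gripper_width: 0.998
(array([ 0.001, -0.001,  0.002]), array([0.08, 0.13, 0.02]), array([473. ,  37. , 156.8]))
[ 0.008 -0.019 -0.027  0.002  0.013  0.001]
```

View pics/w3.png

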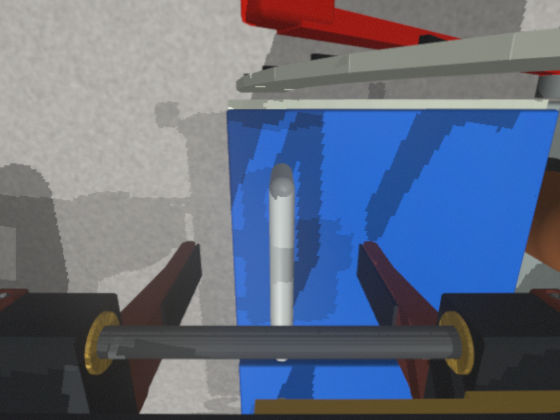

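The bar runs from (282,165) to (282,358), centred between the fingers, with its yaw aligned. Closing on it now.

```bash
python3 -m jog '0 0 0 0.1 0.1 0 1;0 0 0 0.1 0.1 0 1;0 0 0 0.1 0.1 0 1;0 0 0 0.1 0.1 0 1;0 0 0 0.1 0.1 0 1;0 0 0 0.1 0.1 0 1;0 0 0 0.1 0.1 0 1;0 0 0 0.1 0.1 0 1'
python3 - <<'E'
from goal import *
s=bot.read_state();print(s)
P=[555,-36.5,.151]
for t in (0,.1,.2,.3,.4,.5,.6): print(t,*rows(P,t,1,0,0)[:2])
E
```

```text
t: 3.5
ee_pos: [474.0, 37.0, 157.3]
ee_rot: [-0.118, 1.567, 0.117]
wrist_force: [-0.4, -0.1, 0.4]
gripper_width: 0.31
{'t': 3.5, 'qpos': array([-6.71300976e-02,  2.57462782e-01,  1.85208052e+00, -6.91643313e-04,
        1.03149176e+00, -2.15974807e-01]), 'dq': array([-9.06935268e-04, -1.32101056e-03, -7.18496232e-04,  6.66988949e-05,
        1.57069619e-03,  5.05788734e-04]), 'effort': array([ 7.45702477e-03, -4.00907922e+01, -2.23593128e+01,  5.51934738e-02,
        2.77411815e-02,  6.91177820e-05]), 'ee_pos': array([473.97883139,  36.96258269, 157.34343407]), 'ee_rot': array([-0.11767775,  1.56715049,  0.1166304 ]), 'wrist_force': array([-0.4108701 , -0.1372543 ,  0.42597098]), 'moment': array([-0.02628673, -0.11027203, -0.03144899]), 'gripper_width': 0.3102996622777464}
0 [0.001 0.001 0.002] [-0.1   0.   -0.05]
0.1 [-0.014  0.099  0.002] [0.24 0.05 1.43]
0.2 [-0.029  0.198  0.002] [0.72 0.13 2.87]
0.3 [-0.044  0.297  0.002] [1.33 0.22 4.26]
0.4 [-0.059  0.396  0.002] [2.09 0.34 5.58]
0.5 [-0.074  0.495  0.002] [2.97 0.47 6.81]
0.6 [-0.089  0.594  0.002] [3.96 0.62 7.96]
```

```bash
python3 -m jog '0 0 0 0 0 0 1;0 0 0 0 0 0 1;0 0 0 0 0 0 1;0 0 0 0 0 0 1;0 0 0 0 0 0 1'
python3 - <<'E'
from goal import *
P=[555,-36.5,.151]
for t in (0,.1,.2,.3): print(t,*rows(P,t,1,0,0)[:2])
E
```

```text
t: 4.0
ee_pos: [473.4, 36.9, 157.2]
ee_rot: [-0.118, 1.568, 0.117]
wrist_force: [-2.6, -1.8, 1.3]
gripper_width: 0.128
0 [ 0.001 -0.001  0.002] [-0.04  0.01 -0.04]
0.1 [-0.014  0.098  0.002] [0.29 0.06 1.44]
0.2 [-0.029  0.197  0.002] [0.77 0.13 2.89]
0.3 [-0.044  0.296  0.002] [1.39 0.23 4.27]
```

```bash
python3 -m jog '-0.0075 0.049 0 0.12 0.02 0.72 1;-0.015 0.099 0 0.32 0.05 1.46 1;-0.022 0.148 0 0.55 0.09 2.2 1;-0.03 0.198 0 0.8 0.13 2.9 1;-0.037 0.247 0 1.1 0.18 3.6 1;-0.045 0.297 0 1.42 0.23 4.28 1;-0.045 0.297 0 1.42 0.23 4.28 1;-0.045 0.297 0 1.42 0.23 4.28 1'
python3 - <<'E'
from goal import *
s=bot.read_state();print(s["moment"])
P=[555,-36.5,.151]
for t in (.3,.35,.4,.45,.5,.55,.6): print(t,*rows(P,t,1,0,0)[:2])
cv2.imwrite("pics/side1.png",cv2.resize(cv2.cvtColor(snapshot("side"),cv2.COLOR_RGB2BGR)[100:300,180:380],None,fx=3,fy=3,interpolation=cv2.INTER_CUBIC))
E
```

```text
t: 4.8
ee_pos: [486.9, 39.0, 199.2]
ee_rot: [-0.141, 1.87, 0.102]
wrist_force: [-3.1, -2.7, -3.8]
gripper_width: 0.125
[-2.80078805e-01  2.91962991e-05  5.80831136e-02]
0.3 [ 0.002 -0.003  0.001] [0.04 0.02 0.08]
0.35 [-0.006  0.046  0.001] [0.4  0.07 0.75]
0.4 [-0.013  0.096  0.001] [0.79 0.13 1.4 ]
0.45 [-0.021  0.145  0.001] [1.21 0.2  2.03]
0.5 [-0.028  0.195  0.001] [1.67 0.27 2.63]
0.55 [-0.036  0.244  0.001] [2.15 0.34 3.22]
0.6 [-0.043  0.294  0.001] [2.67 0.42 3.77]
```

View pics/side1.png

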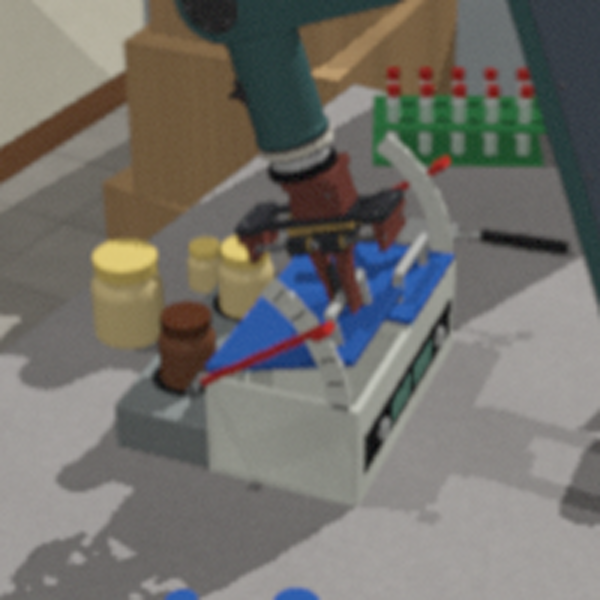

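The lid is rising with the gripper and the other lid is still shut. Continuing to 0.6.

```bash
python3 -m jog '-0.006 0.046 0 0.4 0.06 0.75 1;-0.013 0.096 0 0.79 0.12 1.4 1;-0.021 0.145 0 1.21 0.18 2.03 1;-0.028 0.195 0 1.67 0.25 2.63 1;-0.036 0.244 0 2.15 0.32 3.22 1;-0.043 0.294 0 2.67 0.4 3.77 1;-0.043 0.294 0 2.67 0.4 3.77 1;-0.043 0.294 0 2.67 0.4 3.77 1'
python3 - <<'E'
from goal import *
s=bot.read_state();print(s["moment"])
P=[555,-36.5,.151]
for t in (.58,.6,.62,.64): print(t,*rows(P,t,1,0,0)[:2])
np.save("w4.npy",np.r_[s["ee_pos"],s["ee_rot"]])
for n in("side","scene","wrist"):
    cv2.imwrite(f"pics/{n}2.png",cv2.cvtColor(snapshot(n),cv2.COLOR_RGB2BGR))
cv2.imwrite("pics/side2z.png",cv2.resize(cv2.imread("pics/side2.png")[150:270,220:360],None,fx=5,fy=5,interpolation=cv2.INTER_CUBIC))
cv2.imwrite("pics/scene2z.png",cv2.resize(cv2.imread("pics/scene2.png")[130:250,200:350],None,fx=5,fy=5,interpolation=cv2.INTER_CUBIC))
E
```

```text
t: 5.65
ee_pos: [512.9, 43.0, 236.3]
ee_rot: [-0.162, 2.168, 0.086]
wrist_force: [-4.9, -2.2, -2.9]
gripper_width: 0.128
[-0.1597286   0.10027675  0.12757793]
0.58 [ 0.003 -0.022  0.001] [-0.13 -0.01 -0.16]
0.6 [-0.    -0.002  0.001] [0.07 0.02 0.06]
0.62 [-0.003  0.018  0.001] [0.29 0.05 0.28]
0.64 [-0.006  0.037  0.001] [0.5  0.09 0.49]
```

View pics/side2z.png

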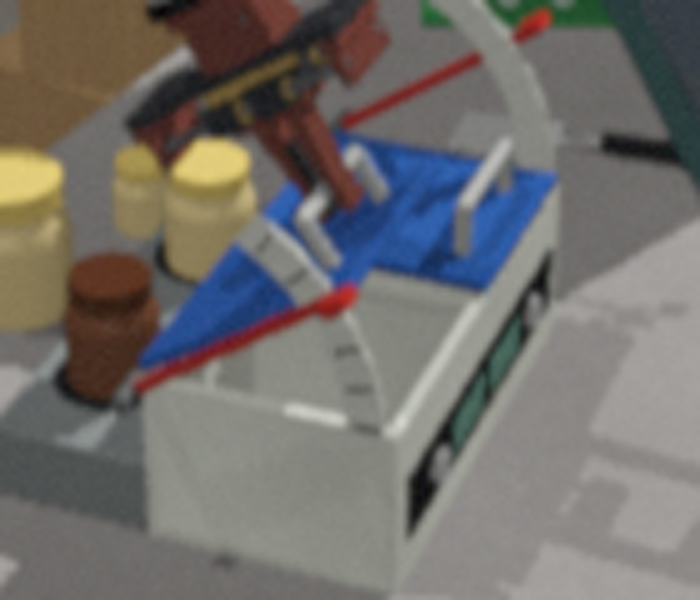

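View pics/scene2z.png

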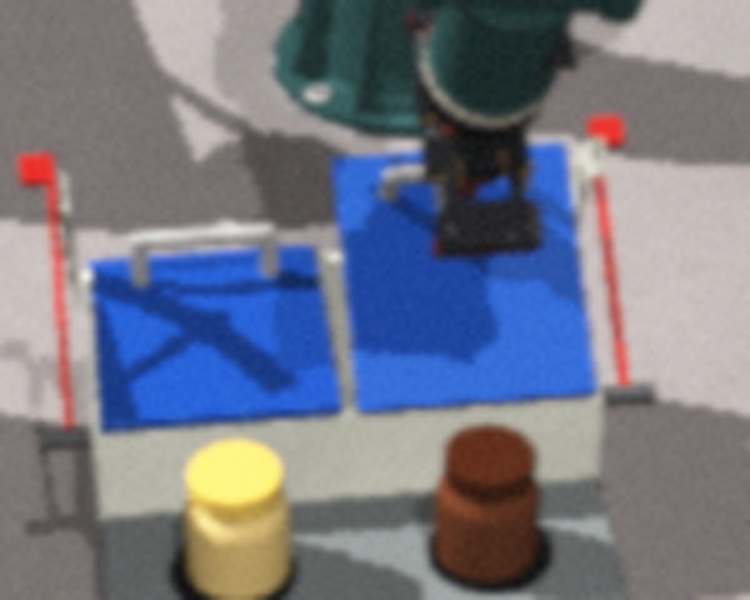

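View pics/wrist2.png

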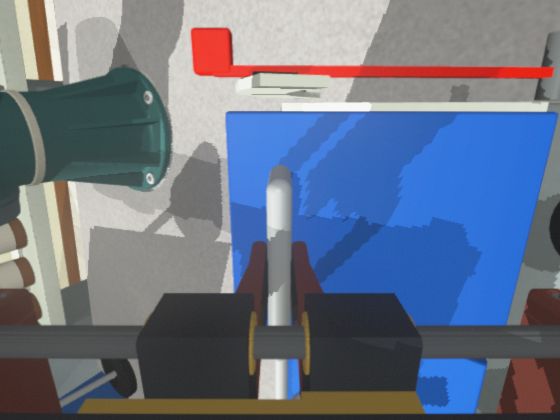

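```bash
cat > m3.py <<'E'
from goal import *
from scipy.optimize import brentq
P=[555,-36.5,.151]
def lidpt(t,y,a,b): # a forward of hinge, b normal
    return ch(P,[[80-a*np.cos(t)+b*np.sin(t),y,130.5+a*np.sin(t)+b*np.cos(t)]])
off=np.array([.5,1.6])
# refit scene offset with this P
for uv,y in (((567,145),165),((335,157),5)):
    p=np.array(uv)/5+[199.6,129.6]
    f=lambda t:(proj("scene",lidpt(t,y,180,10))[0]+off-p)
    t=brentq(lambda t:f(t)[1],.2,1.1);print("lid corner",y,t,f(t))
# pointer in scene: strip red pixels, per row match r->; use strip centre at row: tip end & tab
im=cv2.imread("pics/scene2.png").astype(int);red=(im[...,2]-np.maximum(im[...,0],im[...,1]))
a=red[150:212,312:334].clip(0);a[a<40]=0
rows_=np.nonzero(a.sum(1))[0];print("rows",rows_[0]+150,rows_[-1]+150)
for r in rows_: print(r+150, round((a[r]*np.arange(312,334)).sum()/a[r].sum(),1),(a[r]>0).sum(),end="; ")
for t in(.55,.6,.65,.7):print("\n",t,(proj("scene",np.vstack([lidpt(t,185,r,b) for r in(0,185) for b in (-4.5,0,4.5)]))+off).round(1).tolist(),end="")
E
python3 m3.py
python3 - <<'E'
import cv2
cv2.imwrite("pics/side2zz.png",cv2.resize(cv2.imread("pics/side2.png")[190:240,240:300],None,fx=12,fy=12,interpolation=cv2.INTER_CUBIC))
E
```

```text
lid corner 165 0.5799782686759647 [ 2.20101558e-02 -5.68434189e-14]
lid corner 5 0.6259934073734751 [5.84790947e-02 5.68434189e-14]
rows 152 207
152 322.0 1; 153 320.7 8; 154 320.6 8; 155 320.6 8; 156 320.9 9; 157 321.5 7; 158 322.1 5; 159 322.0 3; 165 319.5 2; 166 319.5 2; 167 319.8 3; 168 319.9 3; 169 319.9 3; 170 320.0 3; 171 320.0 3; 172 320.1 3; 173 320.4 4; 174 320.4 4; 175 320.6 4; 176 320.6 4; 177 320.9 3; 178 321.0 3; 179 321.1 3; 180 321.4 2; 181 321.5 2; 182 321.5 2; 183 321.8 3; 184 321.8 3; 185 321.9 3; 186 322.0 3; 187 322.1 3; 188 322.1 3; 189 322.4 2; 190 322.5 2; 191 322.9 3; 192 322.9 3; 193 322.9 3; 194 323.0 3; 195 323.1 3; 196 323.4 2; 197 323.1 3; 198 323.2 3; 199 323.5 4; 200 323.9 3; 201 323.9 3; 202 324.0 3; 203 324.0 3; 204 324.1 3; 205 324.1 3; 206 324.2 3; 207 324.0 1; 
 0.55 [[324.8, 209.6], [325.0, 209.2], [325.3, 208.7], [317.7, 159.2], [317.9, 158.6], [318.1, 158.1]]
 0.6 [[324.8, 209.5], [325.0, 209.2], [325.3, 208.8], [318.1, 158.1], [318.3, 157.6], [318.5, 157.1]]
 0.65 [[324.8, 209.5], [325.0, 209.2], [325.3, 208.9], [318.5, 157.1], [318.7, 156.7], [318.9, 156.2]]
 0.7 [[324.8, 209.4], [325.0, 209.2], [325.3, 208.9], [318.9, 156.2], [319.2, 155.8], [319.4, 155.5]]
```

View pics/side2zz.png

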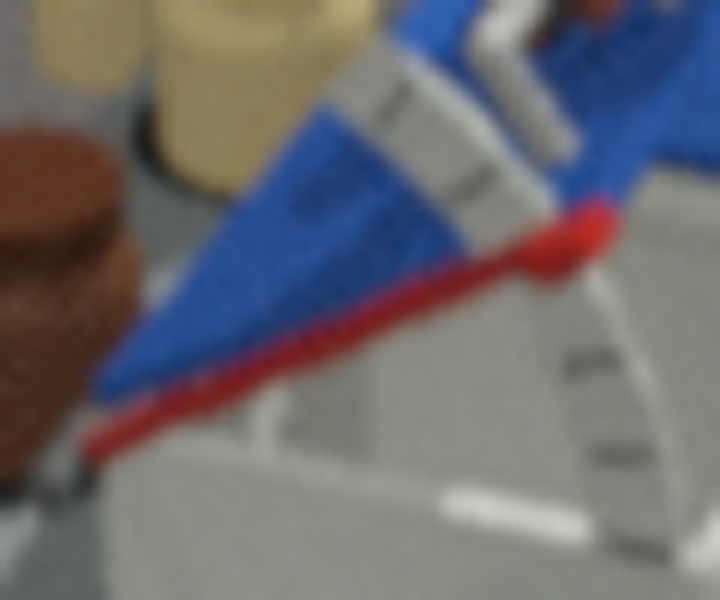

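```bash
cat > m4.py <<'E'
from goal import *
from scipy.optimize import brentq
P=[555,-36.5,.151]
def pt(t,y,a,b): return ch(P,[[80-a*np.cos(t)+b*np.sin(t),y,130.5+a*np.sin(t)+b*np.cos(t)]])
import sys
for f in ["side0","side2"]+sys.argv[1:]:
    im=cv2.imread(f"pics/{f}.png").astype(float);red=(im[...,2]-np.maximum(im[...,0],im[...,1])).clip(0);red[red<25]=0
    us=np.arange(250,280);vs=[]
    for u in us:
        w=red[195:235,u];vs.append((w*np.arange(195,235)).sum()/w.sum())
    k,c=np.polyfit(us,vs,1);res=np.array(vs)-k*us-c
    def slope(t):
        q=proj("side",np.vstack([pt(t,185,20,0),pt(t,185,150,0)]));d=q[1]-q[0];return d[1]/d[0]
    th=brentq(lambda t:slope(t)-k,.2,1.2)
    print(f,"slope",k,"rms",res.std(),"theta_p",th, "dslope/dth",(slope(th+.05)-slope(th-.05))/.1)
    q0=proj("side",pt(th,185,0,0))[0]; print("hinge proj",q0,"line offset",k*q0[0]+c-q0[1])
    # blue lower boundary beside strip: row where blue-red crosses 0 going down
    b=im[...,0]-im[...,2]
    ub=np.arange(252,276);vb=[]
    for u in ub:
        col=b[190:235,u];i=np.argmin(abs(0)+0*col);  
        j=[x for x in range(len(col)-1) if col[x]>0>=col[x+1]]
        j=min(j,key=lambda x:abs(x+190-(k*u+c))); vb.append(190+j+col[j]/(col[j]-col[j+1]))
    print(" blue boundary - strip centre (px):",(np.array(vb)-(k*ub+c)).round(2).tolist())
for t in(.58,.6,.62,.64,.66):
    out=[]
    q0=proj("side",pt(.63,185,0,0))[0];q1=proj("side",pt(.63,185,150,0))[0]
    for a in(30,90,150):
        for b_ in(0,10):
            p=proj("side",pt(t,165,a,b_))[0]; out.append(round(p[1]-(q0[1]+(p[0]-q0[0])*(q1[1]-q0[1])/(q1[0]-q0[0])),2))
    print(t,"lid under/top rel to .63 strip px",out)
E
python3 m4.py
```

```text
side0 slope -0.3909589753683837 rms 1.2824377180434117 theta_p 0.5930434544570747 dslope/dth -1.3900718038644877
hinge proj [246.1544974  226.74256522] line offset -0.6979720504532736
 blue boundary - strip centre (px): [-0.56, -0.49, -0.62, -0.67, -0.45, -0.57, -0.6, -0.63, -0.72, -0.84, -0.96, -1.08, -1.15, -1.15, -1.34, -1.18, -1.09, -1.23, -1.31, -1.42, -1.54, -1.65, -1.76, -1.77]
side2 slope -0.3845529661050804 rms 1.1523631827700558 theta_p 0.5884086877267207 dslope/dth -1.380448921125118
hinge proj [246.1544974  226.74256522] line offset -0.8300459737126857
 blue boundary - strip centre (px): [-1.21, -1.19, -1.2, -1.24, -1.21, -1.26, -1.19, -1.22, -1.3, -1.44, -1.51, -1.69, -1.69, -1.72, -1.86, -1.7, -1.75, -1.87, -2.08, -2.2, -2.29, -2.42, -2.5, -2.46]
0.58 lid under/top rel to .63 strip px [np.float64(-1.67), np.float64(-4.85), np.float64(-0.73), np.float64(-3.97), np.float64(0.24), np.float64(-3.06)]
0.6 lid under/top rel to .63 strip px [np.float64(-1.86), np.float64(-5.04), np.float64(-1.31), np.float64(-4.56), np.float64(-0.75), np.float64(-4.06)]
0.62 lid under/top rel to .63 strip px [np.float64(-2.05), np.float64(-5.24), np.float64(-1.9), np.float64(-5.15), np.float64(-1.74), np.float64(-5.06)]
0.64 lid under/top rel to .63 strip px [np.float64(-2.24), np.float64(-5.43), np.float64(-2.48), np.float64(-5.73), np.float64(-2.73), np.float64(-6.05)]
0.66 lid under/top rel to .63 strip px [np.float64(-2.43), np.float64(-5.62), np.float64(-3.07), np.float64(-6.32), np.float64(-3.73), np.float64(-7.05)]
```

```bash
sed -i 's|red\[red<25\]=0|red[red<25]=0;V,U=np.mgrid[0:420,0:560];red[abs(V-(227.2-0.43*(U-247.5)))>4.5]=0|' m4.py; python3 m4.py
```

```text
side0 slope -0.45505679160298135 rms 0.16894671344106843 theta_p 0.6376801045915976 dslope/dth -1.4915019510910414
hinge proj [246.1544974  226.74256522] line offset 0.8159747706076814
 blue boundary - strip centre (px): [-1.7, -1.56, -1.63, -1.61, -1.33, -1.38, -1.35, -1.32, -1.35, -1.4, -1.46, -1.51, -1.52, -1.46, -1.58, -1.36, -1.2, -1.28, -1.29, -1.34, -1.4, -1.44, -1.49, -1.43]
side2 slope -0.44278556169808725 rms 0.16412679752852907 theta_p 0.6293757414988537 dslope/dth -1.4713592691143396
hinge proj [246.1544974  226.74256522] line offset 0.5459567198805075
 blue boundary - strip centre (px): [-2.24, -2.17, -2.12, -2.1, -2.02, -2.0, -1.87, -1.85, -1.87, -1.95, -1.97, -2.09, -2.03, -2.0, -2.08, -1.86, -1.85, -1.91, -2.06, -2.13, -2.16, -2.23, -2.25, -2.16]
0.58 lid under/top rel to .63 strip px [np.float64(-1.67), np.float64(-4.85), np.float64(-0.73), np.float64(-3.97), np.float64(0.24), np.float64(-3.06)]
0.6 lid under/top rel to .63 strip px [np.float64(-1.86), np.float64(-5.04), np.float64(-1.31), np.float64(-4.56), np.float64(-0.75), np.float64(-4.06)]
0.62 lid under/top rel to .63 strip px [np.float64(-2.05), np.float64(-5.24), np.float64(-1.9), np.float64(-5.15), np.float64(-1.74), np.float64(-5.06)]
0.64 lid under/top rel to .63 strip px [np.float64(-2.24), np.float64(-5.43), np.float64(-2.48), np.float64(-5.73), np.float64(-2.73), np.float64(-6.05)]
0.66 lid under/top rel to .63 strip px [np.float64(-2.43), np.float64(-5.62), np.float64(-3.07), np.float64(-6.32), np.float64(-3.73), np.float64(-7.05)]
```

```bash
python3 - <<'E'
from goal import *
import cv2
P=[555,-36.5,.151]
def pt(t,y,a,b): return ch(P,[[80-a*np.cos(t)+b*np.sin(t),y,130.5+a*np.sin(t)+b*np.cos(t)]])
for n in("w2","w4"):
    w=np.load(n+".npy");st={"ee_pos":w[:3],"ee_rot":w[3:]}
    for t in(.55,.59,.63,.67,.71):
        print(n,t,proj("wrist",np.vstack([pt(t,185,0,0),pt(t,185,185,0),pt(t,185,185,4.5),pt(t,196,185,4.5),pt(t,185,163,4.5)]),st).round(1).tolist())
    for t in(.58,.6,.62,.64):
        if n=="w4":print("lid",t,proj("wrist",np.vstack([pt(t,165,180,10),pt(t,165,0,10)]),st).round(1).tolist())
im=cv2.imread("pics/wrist2.png");cv2.imwrite("pics/w2tip.png",cv2.resize(im[15:130,175:295],None,fx=5,fy=5,interpolation=cv2.INTER_CUBIC))
im=cv2.imread("pics/w2.png");cv2.imwrite("pics/w1tip.png",cv2.resize(im[50:120,240:310],None,fx=8,fy=8,interpolation=cv2.INTER_CUBIC))
E
```

```text
w2 0.55 [[408.1, 92.1], [261.1, 87.7], [263.8, 87.4], [263.5, 72.8], [286.7, 88.1]]
w2 0.59 [[408.1, 92.1], [265.7, 87.3], [268.7, 87.0], [268.5, 72.0], [291.3, 87.8]]
w2 0.63 [[408.1, 92.1], [270.8, 86.8], [274.1, 86.5], [274.0, 71.2], [296.3, 87.4]]
w2 0.67 [[408.1, 92.1], [276.5, 86.4], [280.2, 86.1], [280.1, 70.4], [301.8, 87.0]]
w2 0.71 [[408.1, 92.1], [282.7, 85.9], [286.8, 85.6], [286.8, 69.5], [307.7, 86.7]]
w4 0.55 [[555.2, 72.0], [220.1, 73.3], [218.2, 72.5], [217.1, 51.0], [257.3, 72.2]]
w4 0.59 [[555.2, 72.0], [217.3, 72.0], [215.6, 71.1], [214.4, 48.7], [256.5, 71.0]]
w4 0.63 [[555.2, 72.0], [214.8, 70.6], [213.3, 69.6], [212.0, 46.2], [256.1, 69.7]]
w4 0.67 [[555.2, 72.0], [212.7, 69.0], [211.5, 68.0], [210.1, 43.5], [256.2, 68.3]]
w4 0.71 [[555.2, 72.0], [211.0, 67.3], [210.1, 66.2], [208.6, 40.5], [256.8, 66.7]]
lid 0.58 [[225.4, 109.9], [560.8, 110.3]]
lid 0.6 [[224.6, 110.0], [561.1, 110.3]]
lid 0.62 [[223.9, 110.1], [561.5, 110.3]]
lid 0.64 [[223.3, 110.2], [561.9, 110.3]]
```

View pics/w2tip.png

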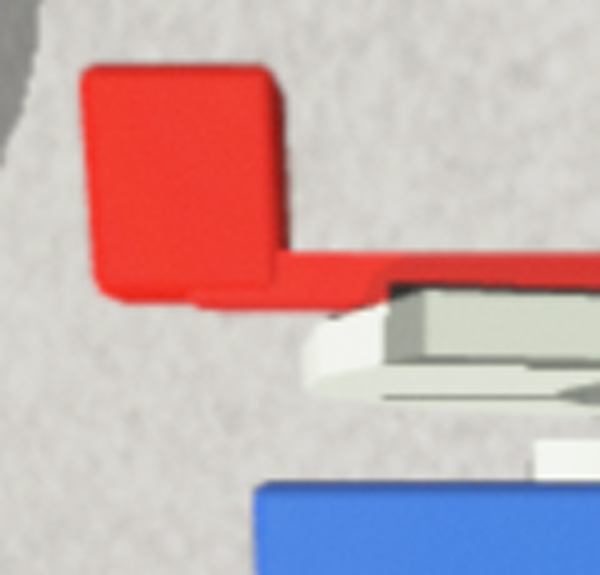

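View pics/w1tip.png

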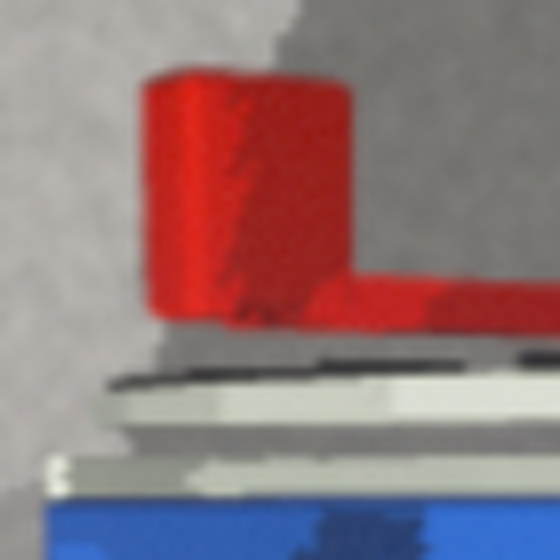

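Estimates of pointer_left: side-view slope 0.63–0.64, scene slope 0.627, and the tip column in both wrist views about 0.63. Kinematics put the lid at about 0.59, so I'll raise it to 0.63.

```bash
python3 -m jog '-0.002 0.014 0 0.21 0.03 0.2 1;-0.0045 0.028 0 0.43 0.06 0.42 1;-0.0045 0.028 0 0.43 0.06 0.42 1;-0.0045 0.028 0 0.43 0.06 0.42 1;-0.0045 0.028 0 0.43 0.06 0.42 1;-0.0045 0.028 0 0.43 0.06 0.42 1'
python3 - <<'E'
from goal import *
s=bot.read_state();print(s["moment"],s["dq"].round(3))
P=[555,-36.5,.151]
for t in (.62,.63,.64): print(t,*rows(P,t,1,0,0)[:2])
# theta from displacement since the shut grasp, grasp point
g0=np.array([473.4,36.9,157.2])+[0,0,bot.grasp_offset]
M=R.from_rotvec(s["ee_rot"]).as_matrix();g=s["ee_pos"]-M[:,0]*bot.grasp_offset
d=g-g0;dx=d[:2]@[np.cos(.151),np.sin(.151)]
print("theta pos",np.arctan2(45+d[2],150-dx)-np.arctan2(45,150),"r",np.hypot(45+d[2],150-dx),"tilt",np.arctan2(-M[:2,0]@[np.cos(.151),np.sin(.151)],-M[2,0]))
np.save("w5.npy",np.r_[s["ee_pos"],s["ee_rot"]])
for n in("side","scene","wrist"):
    cv2.imwrite(f"pics/{n}3.png",cv2.cvtColor(snapshot(n),cv2.COLOR_RGB2BGR))
a=cv2.resize(cv2.imread("pics/side3.png")[190:240,240:300],None,fx=10,fy=10,interpolation=cv2.INTER_CUBIC)
cv2.imwrite("pics/side3z.png",a)
cv2.imwrite("pics/scene3z.png",cv2.resize(cv2.imread("pics/scene3.png")[130:250,200:350],None,fx=5,fy=5,interpolation=cv2.INTER_CUBIC))
E
python3 m4.py side3 | sed -n 7,9p
```

```text
t: 6.4
ee_pos: [517.2, 43.6, 240.4]
ee_rot: [-0.164, 2.195, 0.084]
wrist_force: [-4.9, -1.6, -4.9]
gripper_width: 0.13
[-0.10635155 -0.08761882  0.05334806] [-0.001 -0.004 -0.001  0.    -0.002  0.001]
0.62 [ 0.001 -0.009  0.001] [-0.15 -0.01 -0.14]
0.63 [-0.001  0.001  0.001] [-0.04  0.   -0.03]
0.64 [-0.002  0.01   0.001] [0.07 0.02 0.08]
theta pos 0.6296656102402243 r 156.5200576837333 tilt 0.629413991772118
side3 slope -0.4458607084606873 rms 0.15337508440760586 theta_p 0.63146736653199 dslope/dth -1.4763747628298234
hinge proj [246.1544974  226.74256522] line offset 0.5265059712405673
 blue boundary - strip centre (px): [-2.29, -2.42, -2.34, -2.34, -2.19, -2.08, -2.01, -2.01, -2.17, -2.15, -2.22, -2.21, -2.22, -2.2, -2.29, -2.19, -2.14, -2.21, -2.3, -2.42, -2.25, -2.24, -2.22, -2.23]
```

View pics/side3z.png

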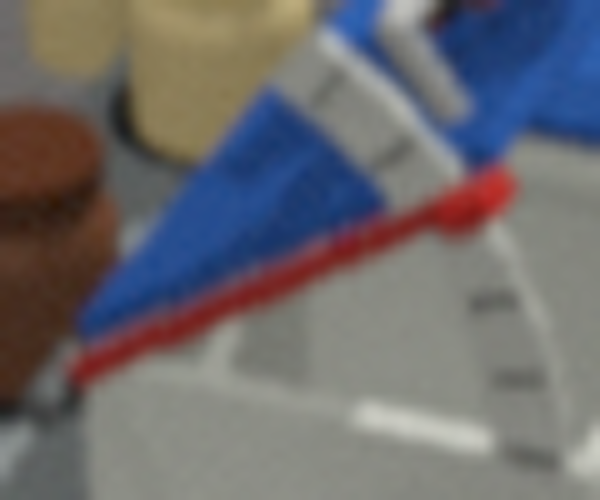

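View pics/scene3z.png

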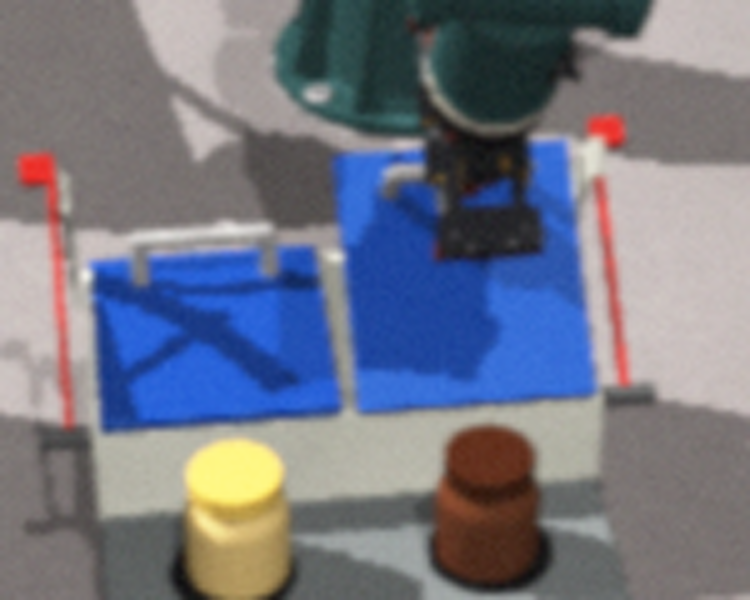

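View pics/wrist3.png

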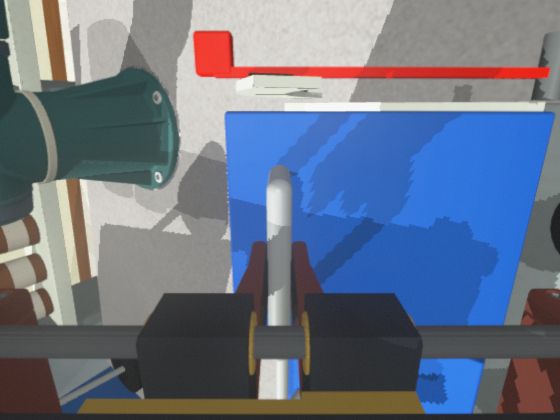

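```bash
python3 -m jog '0 0 0 0 0 0 1;0 0 0 0 0 0 1;0 0 0 0 0 0 1;0 0 0 0 0 0 1'
python3 - <<'E'
from goal import *
s=bot.read_state()
g0=np.array([473.4,36.9,157.2])+[0,0,bot.grasp_offset]
M=R.from_rotvec(s["ee_rot"]).as_matrix();d=s["ee_pos"]-M[:,0]*bot.grasp_offset-g0;dx=d[:2]@[np.cos(.151),np.sin(.151)]
print("theta",np.arctan2(45+d[2],150-dx)-np.arctan2(45,150),abs(s["dq"]).max(),s["t"])
bot.close_job()
E
```

```text
t: 6.95
ee_pos: [517.2, 43.6, 240.5]
ee_rot: [-0.164, 2.195, 0.084]
wrist_force: [-3.9, -1.1, -4.0]
gripper_width: 0.128
theta 0.630143023107193 0.0020496226578827536 6.95
the job is handed in; nothing more can be done
```

I gripped the handle of the left lid, the one in front of the brown jar, and lifted it to about 0.630 rad. I handed the job in at about 7 s with the handle still gripped and the arm still.

- **Pointer angle:** my estimates agreed at about 0.63. The side-view slope gave 0.629–0.638, the scene-view slope 0.627, and the tip position in the wrist pictures was consistent with about 0.63.
- **Lid angle:** 0.630 comes from how far the handle moved since it was shut. The tool's tilt agreed at 0.629, and the handle stayed at a steady 156.5 mm from the hinge.
- **Weaker checks:** lid-corner readings in the scene picture, taken when the lid was at about 0.59, scattered between 0.58 and 0.63. In the side picture the pointer strip hides the lid's underside. So the match rests on the measured angles, not on seeing the two edges line up.
- **Surroundings:** the right lid is still shut, and the pointers and the two ledge jars look unmoved in the last pictures. The bottle and spatula were well clear of the arm's path; I did not check them separately.

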